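# Ready the microscope lamp: click the sleeve home, then select the green filter

### The arm

A 6-joint arm with a two-finger parallel gripper is mounted at the origin on the work surface. World frame = base frame: x ahead of the robot, y to its left, z up, the work surface at z = 0. Lengths are in mm, angles in rad, forces in N, time in s.
With the tool pointing down it reaches from about 300 to 775 mm from the base axis. Payload 14.6 kg.
Tool frame: the origin (TCP) lies midway between the tips of the shut fingers; the grasp point (between the pads) lies manip.grasp_offset behind it (manip.grasp_offset is the distance from the TCP to the grasp point, in mm); z points along the fingers, y is the direction in which the jaws open and shut (so a half turn about z gives the same grasp; the last joint's range is limited). The gripper opens to 94 mm and grips with 3 to 60 N. Pads are 16 mm wide; open, the fingers measure 119 mm over their backs; the gripper's body (75 mm by 177 mm) begins 78 mm behind the grasp point.
Start: joints at [-1.221, 0.3, 1.521, -0, 1.321, -0.067], TCP at [222.652, -502.907, 205.446] pointing down, gripper open.
Joint ranges: [-3.03, 3.03], [-0.79, 2.21], [0.23, 2.52], [-1.04, 4.18], [0, 3.07], [-2.55, 2.55]. Speed limits (rad/s): [2.22, 2.22, 2.57, 3.14, 3.14, 3.14].

### API

Orientations are given as [roll, pitch, yaw] about the fixed x, y, z axes, in that order (R = Rz(yaw) Ry(pitch) Rx(roll)).
In Python, from cell import monitor, vision, order, manip gives the robot as it stands.
- The arm moves only by the shell command python3 -m jog 'ROWS' [FORCE]. ROWS is JSON, a list of rows, each a list of 7 numbers: the shift along the tool's x, y, z in cm, then the turn, a rotation vector about the tool's x, y, z in rad, then the opening in per cent of the stroke, from 0 (shut) to 100 (fully open). In form: [[tx, ty, tz, rx, ry, rz, jaw], ...]. A call has 1 to 8 rows; each row shifts and turns the commanded pose from where the row before left it, along the tool's axes as they then stand; what a row does not reach is not made up. A row lasts 1/10 s, in which the tool goes at most 50 mm and 8.59 degrees, less where a joint would pass 70% of its speed; a pose out of reach is approached as far as the arm can. A call is refused whole if a number of a shift passes 5 or a number of a turn 0.15, either way. A call with a gripper value outside its range is refused whole. The fingers move at their own pace and stop on an object; FORCE is the grip in N (left out, the last holds). Time passes only in rows, so rows that do not move let the fingers close. It gives the time, the measured TCP pose, the force and the opening at its end, in the units of the state.
- monitor.read_state(): the state, without advancing time (a new reading comes with each control period).
- vision.camera(name): name is "scene" or "side" or "wrist"; returns a dict with "color" (420x560x3 uint8, blue, green, red), "fx", "fy", "cx", "cy" (pixels), "distortion" ([k1, k2, p1, p2, k3] as OpenCV has them; the pictures are not rectified), "cam_to_world" (4x4, takes a point from camera to world coordinates); the wrist camera has in their place "tool_from_camera" (4x4, takes a point from camera to tool coordinates, whose origin is the TCP and whose axes are the flange's). Camera axes: x right, y down, z forward; pixel columns grow to the right and rows downward; lengths in mm; the calibration is good to about 2 mm. A picture is of the moment at which its call begins: read the wrist's pose just before it. There is no depth.
- order.sign_off(): hands the job in, once; it reports no verdict.
The state is a dict: "clock": time; "joints": joint angles; "qd": joint speeds; "effort": joint torques, N m; "eef_pos": TCP position; "eef_rot": TCP orientation; "wrist_force": force on the tool from outside, world axes, zero at the start; "moment": the same for the moment, N m; "finger_gap": finger opening in mm.
Only numpy, scipy, OpenCV 4.12 (cv2) and the standard library are available. Lean on these libraries where they do the work, as an engineer would, in place of code of your own. Each camera call takes 0.05 s, during which the arm holds its last target.

### The job

Get the microscope lamp ready. First slide the orange sleeve along the lamp's steel guide rod until it clicks home over the sprung ball, and let go of it; then turn the selector knob so that its white pointer is clicked in at the green dot. Leave all the other things on the table standing where they are.

Things in the scene. Friction and masses are not known exactly. Their poses are not given: they have to be found in the camera images.
- sleeve_centre (a point): Centre of the loose sleeve: an eight-sided tube, orange with black ends and an aluminium band half-way, 70 mm long, 46 mm over its flats, open at both ends, about 0.16 kg. It starts lying on the table on one flat (centre 23 mm up), two flats upright for the fingers. Its x axis runs along the tube.
- sleeve: The same sleeve; origin and axes as sleeve_centre. Both ends are alike. Bore 27 mm over flats, flared at the mouths to about 34 mm; inside, half-way along, runs a groove that takes the rod's ball.
- rod_home (a point): Home place of the sleeve's centre, on the axis of the level steel guide rod (24 mm across), 85 mm above the table. Its x axis runs along the rod from the free end to the lamp. A sprung brass ball stands 3.5 mm out of the rod's top here: push the sleeve over it with about 5 to 10 N; when its centre comes here the ball clicks into the groove and holds it.
- lamp: White lamp unit, fixed, that carries the guide rod; origin on the table under rod_home, x as there. Housing 150 mm long, 130 wide, 108 high, from 58 to 208 mm beyond the origin in x, on a black foot 170 x 140 mm. Where the rod leaves it a black collar 38 mm across, 38 mm beyond the home place, stops the sleeve 3 mm past home.
- rod_end (a point): Free end of the guide rod, on its axis, 51 mm from the home place; the last 9 mm taper to a 15 mm nose. Axes as rod_home.
- knob_grip (a point): On the upright axis of the selector knob, in the middle of its grip bar, 89 mm above the table. The grey bar is 70 mm long, 16 mm wide, 67 to 107 mm above the table, on a black disc 76 mm across; x runs along the bar to its white-marked pointer end. Grip it across its width. The knob is in the middle of the selector box.
- selector_box: Grey box, fixed, 150 x 150 mm and 55 mm high, with the knob and a black dial on top; origin on the table under the knob's axis.
- selector (a joint): Angle of the selector knob in rad; grows as it is turned clockwise seen from above. Five click positions at 0, 0.6, 1.2, 1.8 and 2.4, stops at -0.1 and 2.5. Clicking over takes about 0.1 N m; let go within 0.2 rad of a position, it snaps into it. It starts at 0 or 0.6.
- knob_pointer (a point): Point on the pointer's line, 60 mm from the knob's axis, at panel height (56 mm); it turns with the knob and lies over the dot that is selected.
- green_dot (a point): Centre of the green dot, 13 mm across, on the panel, 60 mm from the knob's axis. A green, a yellow and a red dot mark the click positions 1.2, 1.8 and 2.4 in an order that changes; white dots mark 0 and 0.6.
- bottle_a_mid (a point): Middle of a loose amber bottle, upright, 60 mm across, 170 mm high. Bystander.
- bottle_b_mid (a point): Middle of a loose clear bottle with a blue cap, upright, 64 mm across, 190 mm high. Bystander.
- jar_mid (a point): Middle of a loose green glass jar, upright, 60 mm across, 150 mm high, in front of the selector box, on the robot side. Bystander.
- mug_mid (a point): Middle of a loose blue mug, 72 mm across, with a handle, 85 mm high. Bystander.
- slide_case_mid (a point): Middle of a loose blue slide case, 44 x 110 x 32 mm, lying flat. Bystander.
- slide_tray_mid (a point): Middle of a loose aluminium slide tray, 80 x 100 x 14 mm, lying under the guide rod. Bystander.
- objective_mid (a point): Middle of a loose aluminium microscope objective standing on its end, 34 mm across, 62 mm high. Bystander.
- dish_mid (a point): Middle of a loose shallow white dish, 90 mm across, 16 mm high. Bystander.
Not all that is in view belongs to the job. Of the things that look like the selector_box, the middle-sized one is meant.

How it is judged:
By the outcome, as a careful person would: the job done as asked, in the order asked, and still so for the second after the job is handed in, with the robot touching nothing.
It also fails if it takes over 72 s, if anything falls off the work surface, if the arm or the gripper's body presses on something with over 40 N, if the wrist force passes 120 N, or if a joint passes its speed limit or range.

## Working session

There is one attempt and no reset: what is moved stays moved. The work goes in short steps, Python scripts to look and compute and a shell command to move; the robot and the scene stay as the last step left them, time stands still between calls to the robot, and variables do not carry over. Pictures are saved under pics/ and viewed, and the job is handed in when it is done.

```bash
ls; mkdir -p pics; python3 - <<'E'
from cell import monitor, vision, order, manip
import cv2
print(monitor.read_state()); print(manip.grasp_offset)
for n in ["scene","side","wrist"]:
    c=vision.camera(n); cv2.imwrite(f"pics/{n}0.png",c["color"])
    print(n,{k:v for k,v in c.items() if k!="color"})
E
```

```text
pics
{'clock': 0.0, 'joints': array([-1.22061571e+00,  3.00488926e-01,  1.52157196e+00,  9.45679673e-06,
        1.32070861e+00, -6.66022283e-02]), 'qd': array([-0.00014385,  0.0002974 , -0.00068798, -0.00079031,  0.000136  ,
       -0.00106503]), 'effort': array([ 5.93475361e-04, -5.31803620e+01, -3.52735698e+01,  7.08882906e-02,
        2.44696724e-02, -6.50537595e-05]), 'eef_pos': array([ 222.55989821, -502.67205427,  204.88041464]), 'eef_rot': array([-3.14041903e+00, -8.74621332e-05,  4.16780447e-01]), 'wrist_force': array([-0.62466584, -0.39096909,  0.08366361]), 'moment': array([ 0.0564516 , -0.01904888,  0.02141374]), 'finger_gap': 94.31691325925453}
18.8
scene {'fx': 464.9022908665811, 'fy': 464.9022908665811, 'cx': 278.44924573446366, 'cy': 216.85524078148364, 'distortion': array([-0.03392247,  0.        ,  0.        ,  0.        ,  0.        ]), 'cam_to_world': array([[-7.33855769e-01,  5.47231884e-01, -4.02483510e-01,
         9.74824628e+02],
       [ 6.79204786e-01,  5.80896127e-01, -4.48598425e-01,
         5.72517932e+02],
       [-1.16862490e-02, -6.02575269e-01, -7.9
[... 536 characters left out ...]
936963e-01, -6.21783589e-01,
         8.35958232e+02],
       [ 0.00000000e+00,  0.00000000e+00,  0.00000000e+00,
         1.00000000e+00]])}
wrist {'fx': 361.1353428300382, 'fy': 361.1353428300382, 'cx': 282.20222538525024, 'cy': 209.36417182320048, 'distortion': array([-0.06552492,  0.        ,  0.        ,  0.        ,  0.        ]), 'tool_from_camera': array([[-3.25058301e-04, -9.65626589e-01, -2.59933040e-01,
         7.46134700e+01],
       [ 9.99999935e-01, -2.73044241e-04, -2.36212759e-04,
         9.19732136e-01],
       [ 1.57120101e-04, -2.59933100e-01,  9.65626615e-01,
        -1.79704175e+02],
       [ 0.00000000e+00,  0.00000000e+00,  0.00000000e+00,
         1.00000000e+00]])}
```

View pics/scene0.png

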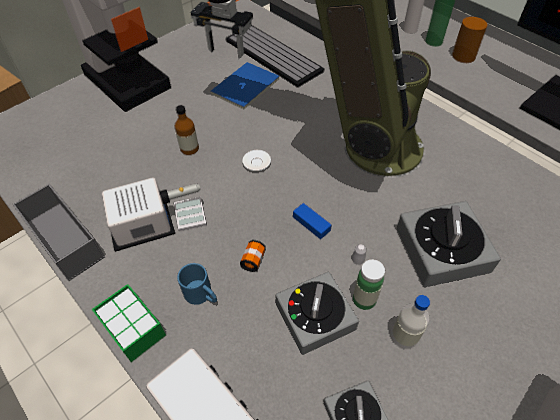

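View pics/side0.png

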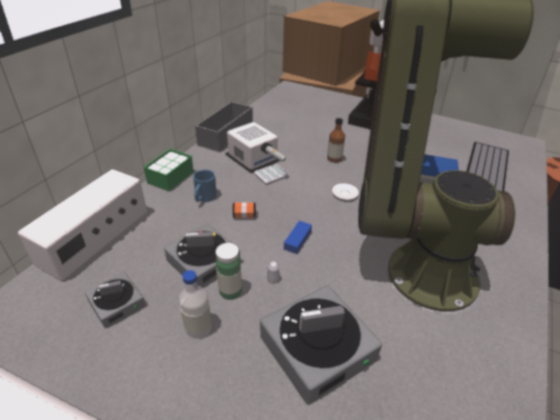

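View pics/wrist0.png

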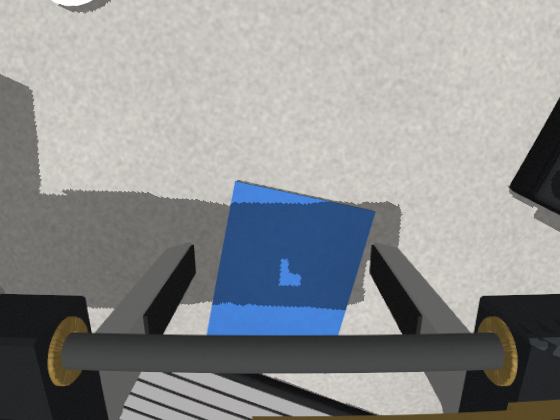

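Scene view: the sleeve candidates are the orange/black tube at (253,255), the orange tumbler (469,38), the orange plate (130,30) and the amber bottle (185,132). I choose (253,255). The selector candidates are big (448,240), middle (317,310) and small (357,405), so I choose (317,310). The lamp is at (140,212), with its rod pointing to (195,190).

```bash
cat > h.py <<'E'
import numpy as np, cv2
from cell import monitor, vision, order, manip
from scipy.spatial.transform import Rotation as R
def cam(n):
    s=monitor.read_state(); c=vision.camera(n)
    K=np.array([[c["fx"],0,c["cx"]],[0,c["fy"],c["cy"]],[0,0,1]]);D=np.array(c["distortion"])
    if n=="wrist":
        T=np.eye(4);T[:3,:3]=R.from_euler("xyz",s["eef_rot"]).as_matrix();T[:3,3]=s["eef_pos"]
        M=T@c["tool_from_camera"]
    else: M=c["cam_to_world"]
    return c["color"],K,D,M
def ray(K,D,M,px):
    p=cv2.undistortPoints(np.array(px,float).reshape(-1,1,2),K,D).reshape(-1,2)
    d=np.c_[p,np.ones(len(p))]@M[:3,:3].T
    return M[:3,3],d/np.linalg.norm(d,axis=1)[:,None]
def onz(K,D,M,px,z):
    o,d=ray(K,D,M,px); return o+d*((z-o[2])/d[:,2])[:,None]
def proj(K,D,M,P):
    W=np.linalg.inv(M); return cv2.projectPoints(np.array(P,float).reshape(-1,1,3),cv2.Rodrigues(W[:3,:3])[0],W[:3,3],K,D)[0].reshape(-1,2)
def crop(im,x,y,w,h,k,name):
    cv2.imwrite(name,cv2.resize(im[y:y+h,x:x+w],None,fx=k,fy=k,interpolation=cv2.INTER_CUBIC))
E
python3 - <<'E'
from h import *
im,K,D,M=cam("scene"); cv2.imwrite("pics/s1.png",im)
crop(im,95,165,180,115,4,"pics/c1.png"); crop(im,265,225,180,130,4,"pics/c2.png")
im,K,D,M=cam("side"); crop(im,150,110,200,150,4,"pics/c3.png")
E
```

```text
(no output)
```

View pics/c1.png

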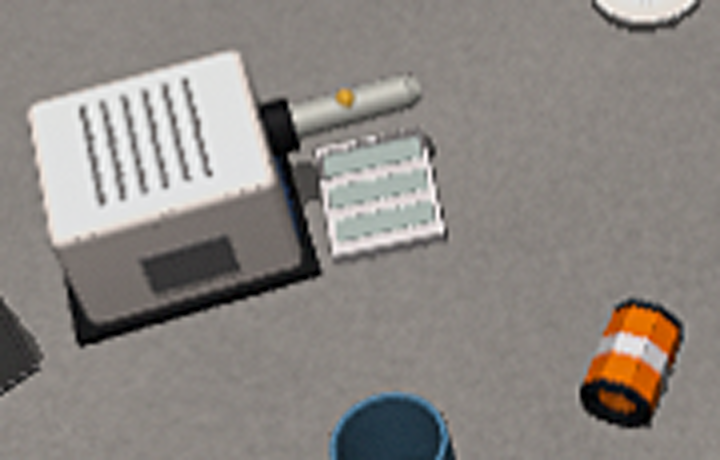

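View pics/c2.png

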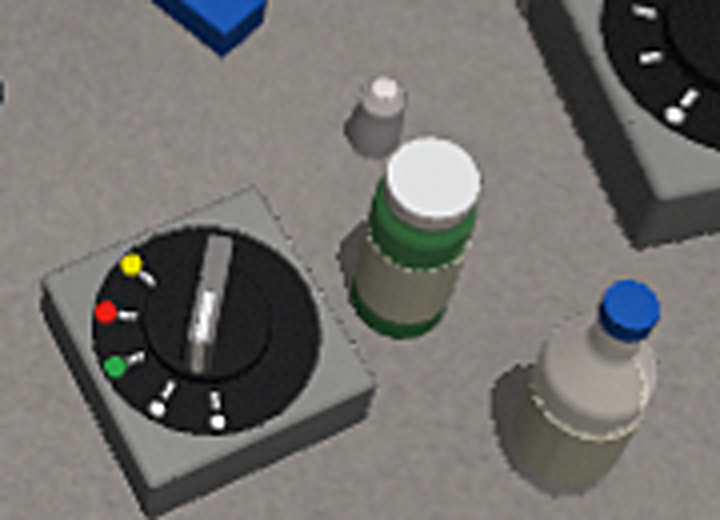

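View pics/c3.png

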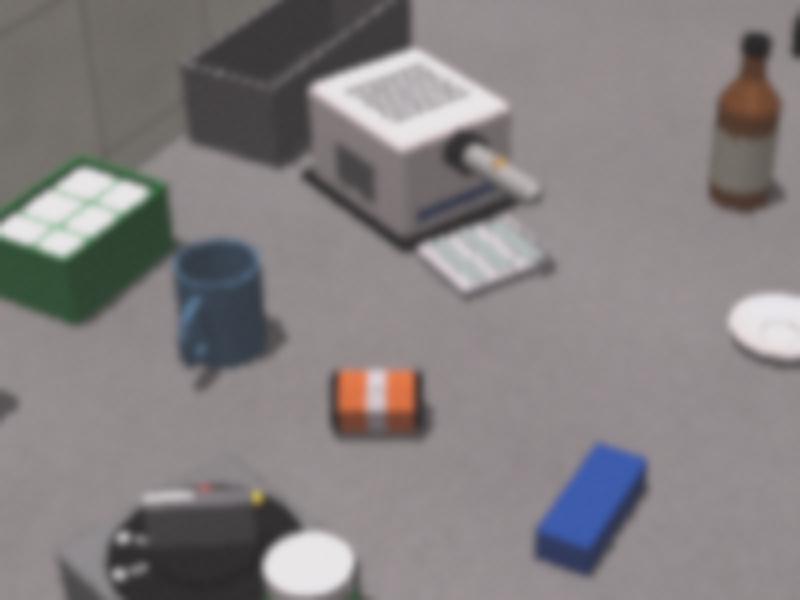

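```bash
python3 - <<'E'
from h import *
im,K,D,M=cam("scene")
f=lambda x,y:(95+x/4,165+y/4); g=lambda x,y:(265+x/4,225+y/4)
print("ball",onz(K,D,M,[f(345,98)],98.5))
print("rod axis base,tip",onz(K,D,M,[f(296,117),f(414,90)],85))
print("sleeve band centre top",onz(K,D,M,[f(636,348)],46))
print("sleeve ends top",onz(K,D,M,[f(660,305),f(612,388)],46))
print("box top corners",onz(K,D,M,[g(42,282),g(253,190),g(375,382),g(152,488)],55))
pts=onz(K,D,M,[g(218,422),g(157,409),g(115,366),g(105,312),g(132,265)],56);c=onz(K,D,M,[g(42,282),g(253,190),g(375,382),g(152,488)],55).mean(0)
print(c,pts)
for p in pts: print(np.linalg.norm(p-c), np.arctan2(*(p-c)[1::-1]))
bar=onz(K,D,M,[g(217,240),g(203,352)],107);v=bar[1]-bar[0];print("bar",bar,np.linalg.norm(v),np.arctan2(v[1],v[0]))
print("jar top",onz(K,D,M,[g(434,178)],150),"obj top",onz(K,D,M,[g(386,88)],62))
print("mug rim",onz(K,D,M,[f(390,440)],85), "case",onz(K,D,M,[(312,218)],32),"bottleb",onz(K,D,M,[g(630,300)],190), "dish",onz(K,D,M,[(257,160)],16),"bottle_a",onz(K,D,M,[(181,109)],170))
E
```

```text
ball [[ 618.22612543 -220.55021825   98.5       ]]
rod axis base,tip [[ 647.93913035 -240.89787057   85.        ]
 [ 573.9266429  -204.49791719   85.        ]]
sleeve band centre top [[585.80791949  41.27884281  46.        ]]
sleeve ends top [[552.18744377  26.71804453  46.        ]
 [616.90585585  53.67492582  46.        ]]
box top corners [[633.09119659 175.47815691  55.        ]
 [494.17636748 218.41240365  55.        ]
 [535.72782614 355.6868592   55.        ]
 [675.19254435 312.62871543  55.        ]]
[584.54698364 265.5515338   55.        ] [[620.29362079 310.72028865  56.        ]
 [640.20766349 281.15977083  56.        ]
 [639.27688073 245.31875746  56.        ]
 [619.50365433 216.18418791  56.        ]
 [585.91301607 204.70603813  56.        ]]
57.61109686682612 0.9013201786541971
57.81633284787119 0.27339594759946156
58.35860582728604 -0.35410208738990995
60.49879061569083 -0.9546594629577537
60.86904293523074 -1.548349258638586
bar [[558.37348681 245.41932058 107.        ]
 [614.64665124 289.34574341 107.        ]] 71.38767160202451 0.6627947069349487
jar top [[459.21924852 316.59367131 150.        ]] obj top [[380.66830565 227.38458845  62.        ]]
mug rim [[752.60067685   9.61009613  85.        ]] case [[389.93829532  59.71153518  32.        ]] bottleb [[463.9495461  445.05764199 190.        ]] dish [[ 344.8028984  -224.51886461   16.        ]] bottle_a [[ 463.17205311 -417.56179396  170.        ]]
```

```bash
python3 -m jog '[[1.5,-1,0,0,0,0,100],[3,-2,0,0,0,0,100],[3.5,-2.2,0,0,0,0,100],[3.5,-2.2,0,0,0,0,100],[3.5,-2.2,0,0,0,0,100],[3.5,-2.2,0,0,0,0,100],[3.5,-2.2,0,0,0,0,100],[3.5,-2.2,0,0,0,0,100]]'; python3 -m jog '[[3.5,-2.2,0,0,0,0,100],[3.5,-2.2,0,0,0,0,100],[3.5,-2.2,0,0,0,0,100],[3.5,-2.2,0,0,0,0,100],[3.5,-2.2,0,0,0,0,100],[3.5,-2.2,0,0,0,0,100],[3.5,-2.2,0,0,0,0,100],[3,-2,0,0,0,0,100]]';python3 -m jog '[[2,-1.5,0,0,0,0,100],[1,-0.5,0,0,0,0,100],[0,0,0,0,0,0,100],[0,0,0,0,0,0,100]]'; python3 - <<'E'
from h import *
print(monitor.read_state()["eef_pos"],monitor.read_state()["eef_rot"])
im,K,D,M=cam("wrist"); cv2.imwrite("pics/w1.png",im)
E
```

```text
clock: 1.1
eef_pos: [390.9, -249.2, 205.6]
eef_rot: [3.141, -0.0, 0.417]
wrist_force: [0.3, -0.4, -0.4]
finger_gap: 93.8
clock: 1.9
eef_pos: [571.6, 21.6, 205.4]
eef_rot: [-3.141, -0.0, 0.418]
wrist_force: [-0.6, -0.9, 0.5]
finger_gap: 93.9
clock: 2.3
eef_pos: [590.1, 48.7, 205.4]
eef_rot: [3.142, 0.0, 0.417]
wrist_force: [-0.1, -0.2, 0.2]
finger_gap: 93.9
[590.11084437  48.71920044 205.4213642 ] [3.14152567e+00 3.24269227e-04 4.16536483e-01]
```

View pics/w1.png

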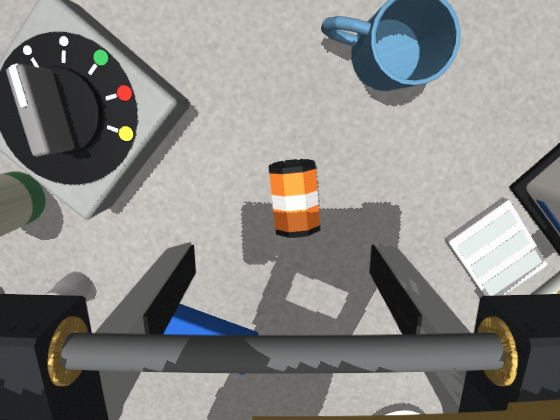

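Wrist view: the sleeve is at (295,198) with its axis nearly vertical in the image. The knob's white pointer is near the first white dot (27,50). Green is at (101,57), the third position.

```bash
python3 - <<'E'
from h import *
im,K,D,M=cam("wrist"); crop(im,240,130,110,130,5,"pics/w1c.png")
hsv=cv2.cvtColor(im,cv2.COLOR_BGR2HSV)
m=cv2.inRange(hsv,(5,150,90),(18,255,255)); m[:,:240]=0;m[:,350:]=0;m[:140]=0;m[260:]=0
ys,xs=np.nonzero(m);print(len(xs),xs.min(),xs.max(),ys.min(),ys.max())
# bright top-facet edges per row: left/right silhouettes
im2,K2,D2,M2=cam("scene")
hs=cv2.cvtColor(im2,cv2.COLOR_BGR2HSV);m2=cv2.inRange(hs,(5,150,90),(18,255,255));m2[:,:235]=0;m2[:,275:]=0;m2[:235]=0;m2[280:]=0
# top facet: brighter
V=hsv[...,2]; b=((m>0)&(V>240)); print("bright",b.sum())
for y in range(158,242,4):
    r=np.nonzero((V[y,255:335]<120)|(hsv[y,255:335,1]>150)|(V[y,255:335]>235))[0]+255
    print(y,r.min() if len(r) else 0,r.max() if len(r) else 0)
E
```

```text
1948 269 319 169 231
bright 752
158 0 0
162 274 314
166 269 314
170 269 315
174 269 315
178 270 315
182 270 317
186 271 316
190 271 314
194 272 304
198 281 304
202 273 305
206 255 317
210 255 334
214 255 334
218 255 334
222 255 334
226 255 334
230 255 334
234 255 334
238 255 334
```

View pics/w1c.png

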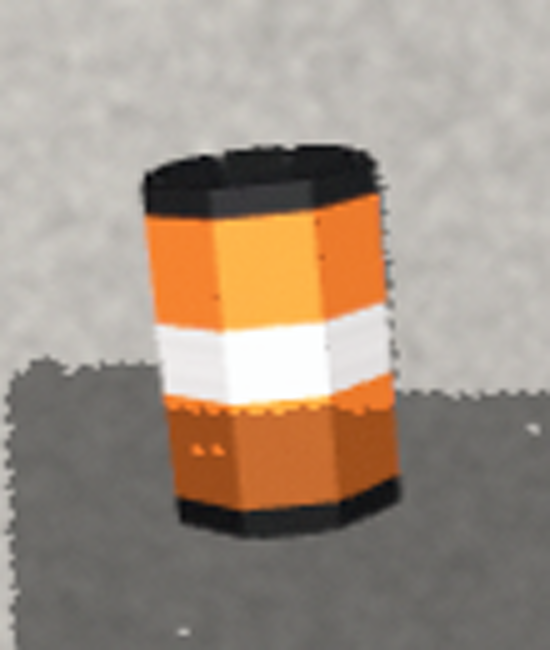

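```bash
python3 - <<'E'
from h import *
im,K,D,M=cam("wrist")
q=lambda L:[(240+(x+.5)/5-.5,130+(y+.5)/5-.5) for x,y in L]
P=onz(K,D,M,q([(222,330),(327,322),(230,403),(333,398)]),46);print(P,P.mean(0))
T=onz(K,D,M,q([(210,190),(312,181),(247,537),(343,530)]),46);print(T)
a=T[:2].mean(0);b=T[2:].mean(0);v=a-b;print("centre",(a+b)/2,np.linalg.norm(v),np.arctan2(v[1],v[0]),np.linalg.norm(T[0]-T[1]))
P2=onz(K,D,M,q([(215,215),(312,205),(240,510),(336,500)]),46);a=P2[:2].mean(0);b=P2[2:].mean(0);v=a-b;print("centre",(a+b)/2,np.linalg.norm(v),np.arctan2(v[1],v[0]))
w=P[1]-P[0];w2=P[3]-P[2];print(np.arctan2(w[1],w[0])+np.pi/2,np.arctan2(w2[1],w2[0])+np.pi/2)
E
```

```text
[[588.56025804  44.75065746  46.        ]
 [598.16187421  26.8932675   46.        ]
 [575.85890595  37.42828638  46.        ]
 [584.8697087   19.48776045  46.        ]] [586.86268673  32.13999295  46.        ]
[[612.4518816   57.79735428  46.        ]
 [621.78881938  40.87318054  46.        ]
 [551.98825911  23.13641273  46.        ]
 [561.01757706   6.27922318  46.        ]]
centre [586.81163429  32.02154269  46.        ] 69.81069665088208 0.5190082695246641 19.328891943270943
centre [587.21166042  32.72058697  46.        ] 59.04016534531413 0.5045803294497249
0.4933376777430081 0.4654537154146545
```

```bash
python3 -m jog '[[0,0,1,0,0,-0.094,100],[-0.5,0.6,3,0,0,0,100],[-0.6,0.7,3,0,0,0,100],[0,0,3,0,0,0,100],[0,0,2,0,0,0,100],[0,0,1,0,0,0,100],[0,0,0,0,0,0,100],[0,0,0,0,0,0,100]]'; python3 - <<'E'
from h import *
print(monitor.read_state()["eef_pos"],monitor.read_state()["eef_rot"])
im,K,D,M=cam("wrist"); cv2.imwrite("pics/w2.png",im)
E
```

```text
clock: 3.3
eef_pos: [587.8, 32.4, 76.5]
eef_rot: [3.141, -0.001, 0.511]
wrist_force: [0.2, 1.1, -0.5]
finger_gap: 93.4
[587.80291323  32.43590659  76.52316048] [ 3.14095864e+00 -1.12740499e-03  5.10540518e-01]
```

View pics/w2.png

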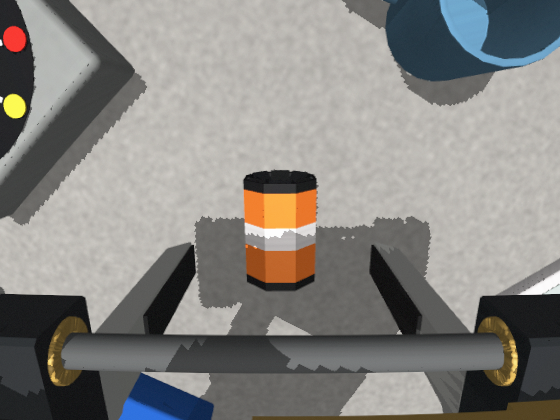

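Close view: the sleeve is centred between the fingers at (281,235), upright in the image, so it is aligned with the tool.

```bash
python3 - <<'E'
from h import *
im,K,D,M=cam("wrist")
p=onz(K,D,M,[(265,193),(297,192),(265,282),(299,282),(265,228),(297,228),(265,248),(298,249)],46);print(p[:4].mean(0),p[4:].mean(0))
v=p[:2].mean(0)-p[2:4].mean(0);print(np.linalg.norm(v),np.arctan2(v[1],v[0]))
s=monitor.read_state();Rm=R.from_euler("xyz",s["eef_rot"]).as_matrix()
print(Rm.T@(p[:8].mean(0)-s["eef_pos"]))
E
```

```text
[587.34427917  31.70860736  46.        ] [587.56297711  32.01401734  46.        ]
58.53546168862036 0.52040568748666
[-0.86134642  0.32366619 30.80188255]
```

```bash
python3 -m jog '[[-0.1,0,2,0,0,-0.01,100],[0,0,2,0,0,0,100],[0,0,2,0,0,0,100],[0,0,0.8,0,0,0,100],[0,0,0.3,0,0,0,100],[0,0,0,0,0,0,45],[0,0,0,0,0,0,40],[0,0,0,0,0,0,40]]' 30;  python3 -m jog '[[0,0,0,0,0,0,40],[0,0,0,0,0,0,40],[0,0,0,0,0,0,40],[0,0,0,0,0,0,40]]'
```

```text
clock: 4.2
eef_pos: [586.9, 32.1, 5.3]
eef_rot: [3.141, -0.001, 0.521]
wrist_force: [0.8, -0.1, 0.2]
finger_gap: 73.4
clock: 4.6
eef_pos: [586.5, 32.1, 4.5]
eef_rot: [-3.142, 0.0, 0.521]
wrist_force: [-0.6, 0.9, 0.3]
finger_gap: 46.0
```

```bash
python3 -m jog '[[0,0,0,0,0,0,20],[0,0,-1,0,0,0,20],[0,0,-3,0,0,0,20],[0,0,-4,0,0,0,20],[-1.2,1,-4,0,0,0,20],[-3,2.6,-2,0,0,0,20],[-3,2.6,0,0,0,0,20],[-3,2.6,0,0,0,0,20]]'; python3 -m jog '[[-3,2.6,0,0,0,0,20],[-2,1.7,0,0,0,0,20],[-1,0.9,0,0,0,0,20],[0,0,0,0,0,0.08,20],[0,0,0,0,0,0.14,20],[0,0,0,0,0,0.14,20],[0,0,0,0,0,0.14,20],[0,0,0,0,0,0.14,20]]'; python3 -m jog '[[0,0,0,0,0,0.14,20],[0,0,0,0,0,0.12,20],[0,0,0,0,0,0.07,20],[0,0,0,0,0,0,20],[0,0,0,0,0,0,20]]';python3 - <<'E'
from h import *
print(monitor.read_state()["eef_pos"],monitor.read_state()["eef_rot"])
im,K,D,M=cam("wrist"); cv2.imwrite("pics/w3.png",im)
im,K,D,M=cam("scene"); cv2.imwrite("pics/s3.png",im)
E
```

```text
clock: 5.4
eef_pos: [541.3, -96.2, 145.8]
eef_rot: [3.14, -0.001, 0.521]
wrist_force: [0.3, -0.1, -2.8]
finger_gap: 45.7
clock: 6.2
eef_pos: [515.9, -169.3, 144.7]
eef_rot: [-3.141, -0.0, -0.124]
wrist_force: [0.3, 1.4, -1.4]
finger_gap: 45.3
clock: 6.7
eef_pos: [515.8, -169.5, 144.6]
eef_rot: [-3.142, -0.0, -0.446]
wrist_force: [0.1, -0.0, -0.9]
finger_gap: 45.6
[ 515.77553134 -169.53872391  144.60397988] [-3.14150947e+00 -4.18475113e-05 -4.46476646e-01]
```

View pics/w3.png

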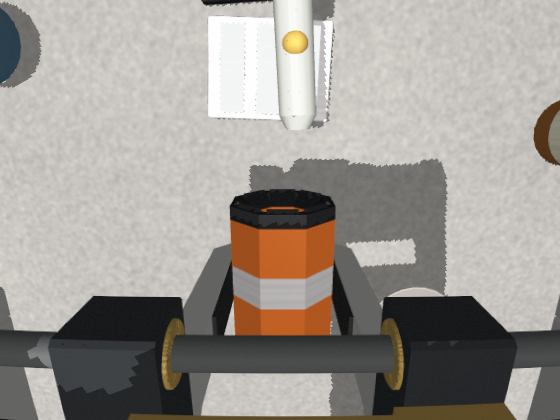

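View pics/s3.png

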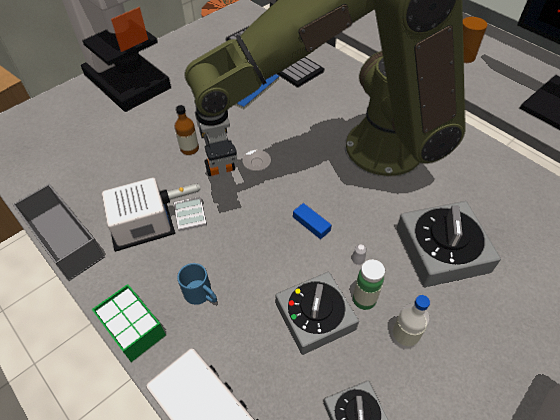

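Wrist view: the rod comes down from the top, ball at (295,42), nose at (296,128). The sleeve is held straight, its mouth at (283,208).

```bash
python3 - <<'E'
from h import *
im,K,D,M=cam("wrist"); crop(im,240,0,110,135,5,"pics/w3c.png")
crop(im,215,180,140,120,5,"pics/w3d.png")
hsv=cv2.cvtColor(im,cv2.COLOR_BGR2HSV)
m=cv2.inRange(hsv,(15,120,100),(35,255,255));m[80:]=0;m[:,:260]=0;m[:,330:]=0
ys,xs=np.nonzero(m);print(len(xs),xs.mean(),ys.mean(),xs.min(),xs.max(),ys.min(),ys.max())
E
```

```text
456 294.2280701754386 41.87938596491228 282 306 31 52
```

View pics/w3c.png

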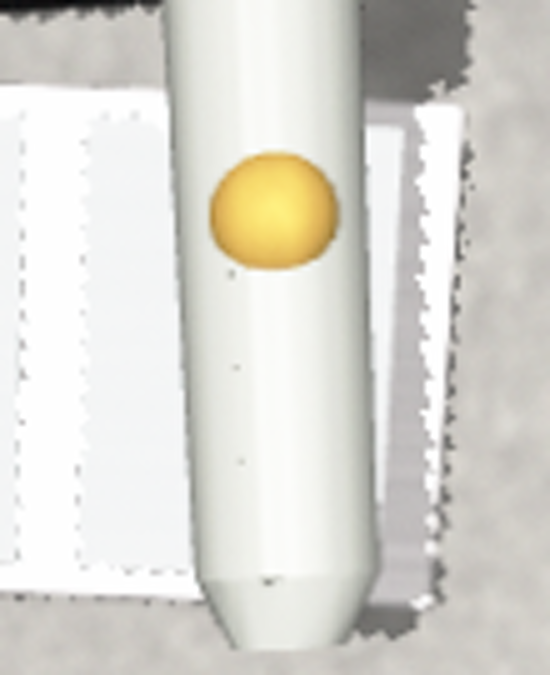

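View pics/w3d.png

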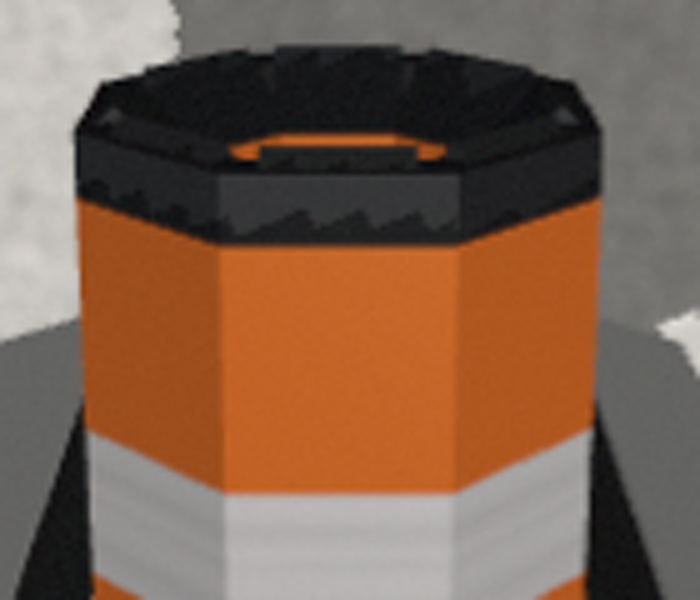

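```bash
python3 - <<'E'
from h import *
im,K,D,M=cam("wrist")
s=monitor.read_state();Rm=R.from_euler("xyz",s["eef_rot"]).as_matrix();t=s["eef_pos"]
q=lambda L:[(240+(x+.5)/5-.5,0+(y+.5)/5-.5) for x,y in L]
def axis(l,r):
    o,d=ray(K,D,M,q([l,r])); b=d.mean(0); return o+b*((85-o[2])/b[2])
A=axis((165,10),(362,10));B=axis((193,500),(377,500));B2=axis((199,570),(380,570))
ball=onz(K,D,M,[(294.3,41.9)],97)[0]; ball2=onz(K,D,M,[(294.3,41.9)],99)[0]
tip=onz(K,D,M,q([(232,648),(345,648)]),85)
shoulder=onz(K,D,M,q([(205,580),(375,580)]),90)
print("A,B",A,B,B2);v=A-B;print("yaw",np.arctan2(v[1],v[0]))
print("ball",ball,ball2,"tip",tip,tip.mean(0),np.linalg.norm(tip[0]-tip[1]))
w=ball-tip.mean(0);print("ball-tip",np.hypot(*w[:2]),np.arctan2(w[1],w[0]), "ball-shoulder",np.linalg.norm((ball-shoulder.mean(0))[:2]))
for n,p in [("A",A),("B",B),("ball",ball),("tip",tip.mean(0))]: print(n,Rm.T@(p-t))
# sleeve top facet at z = 144.6+18.3+23
qd=lambda L:[(215+(x+.5)/5-.5,180+(y+.5)/5-.5) for x,y in L]
f=onz(K,D,M,qd([(218,245),(458,245),(223,493),(456,493)]),t[2]+18.3+23)
print("sleeve facet in tool\n",(f-t)@Rm, np.linalg.norm(f[0]-f[1]))
E
```

```text
A,B [ 640.12521448 -237.73239967   85.        ] [ 586.62991876 -215.41578955   85.        ] [ 578.49008242 -212.23075444   85.        ]
yaw -0.39521956220976
ball [ 616.8155061  -227.63879762   97.        ] [ 616.52043529 -227.42894934   99.        ] tip [[ 572.76227276 -201.31894551   85.        ]
 [ 566.42009712 -214.5575309    85.        ]] [ 569.59118494 -207.9382382    85.        ] 14.679350627138383
ball-tip 51.16882400305755 -0.3952197268148826 ball-shoulder 42.51441920690775
A [141.6091392    7.29213187  59.47460956]
B [83.72634856 10.3515921  59.4762866 ]
ball [116.22722416   8.29190765  47.47535354]
tip [65.13009093 10.99301711 59.47683398]
sleeve facet in tool
 [[ 30.34016545  -8.42871738 -41.3007073 ]
 [ 30.34443902  10.91522102 -41.3011943 ]
 [  8.44663145  -8.40920536 -41.30004434]
 [  8.45230376  11.14892    -41.30053677]] 19.343938876686593
```

Consistent: the wrist view gives a ball-to-tip distance of 51.2 mm, a nose 14.7 mm across and a rod yaw of -0.395. I'll align and lower to rod height, then look again.

```bash
python3 -m jog '[[0,0,0,0,0,-0.0515,20],[0,0.7,1,0,0,0,20],[0,0.7,2,0,0,0,20],[0,0,2,0,0,0,20],[0,0,1.8,0,0,0,20],[0,0,1,0,0,0,20],[0,0,0,0,0,0,20],[0,0,0,0,0,0,20]]'; python3 - <<'E'
from h import *
im,K,D,M=cam("wrist"); cv2.imwrite("pics/w4.png",im);crop(im,200,60,160,150,4,"pics/w4c.png")
im,K,D,M=cam("side"); crop(im,225,110,130,100,6,"pics/d4.png")
im,K,D,M=cam("scene"); crop(im,95,130,180,115,4,"pics/s4.png")
E
```

```text
clock: 7.7
eef_pos: [510.4, -183.0, 66.8]
eef_rot: [3.142, -0.0, -0.398]
wrist_force: [-0.7, 0.2, -0.9]
finger_gap: 45.6
```

View pics/w4.png

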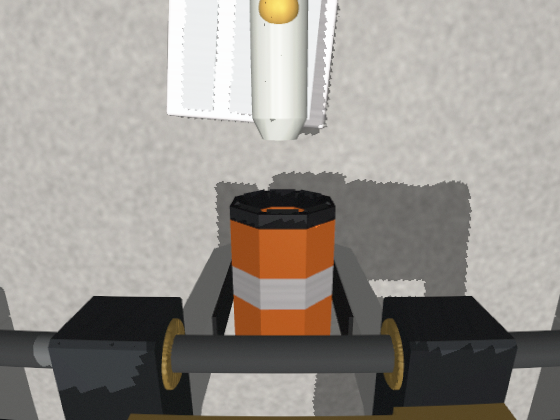

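View pics/d4.png

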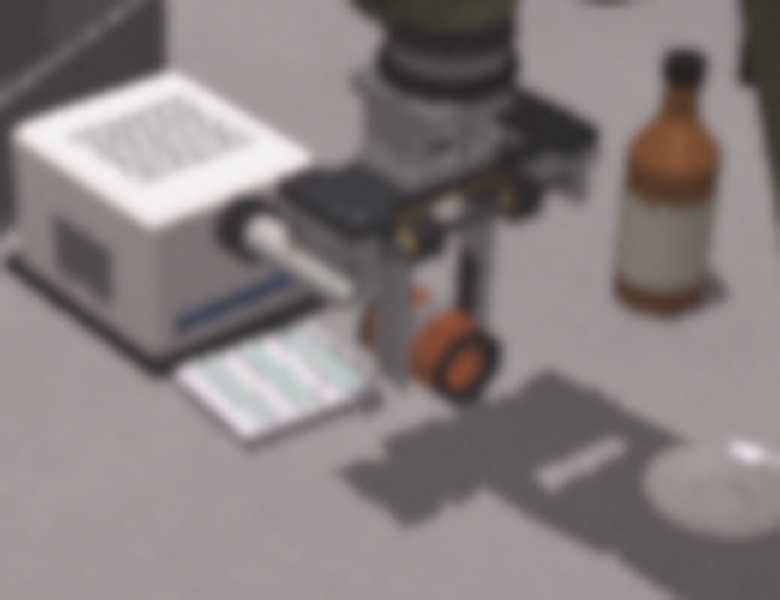

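View pics/w4c.png

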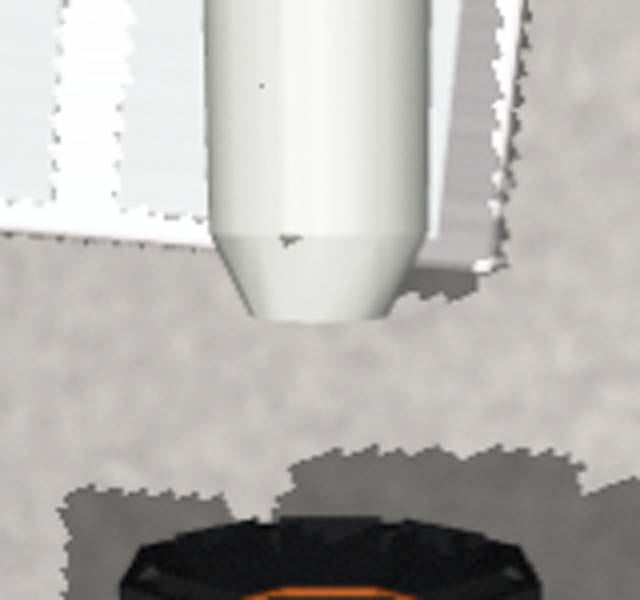

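View pics/s4.png

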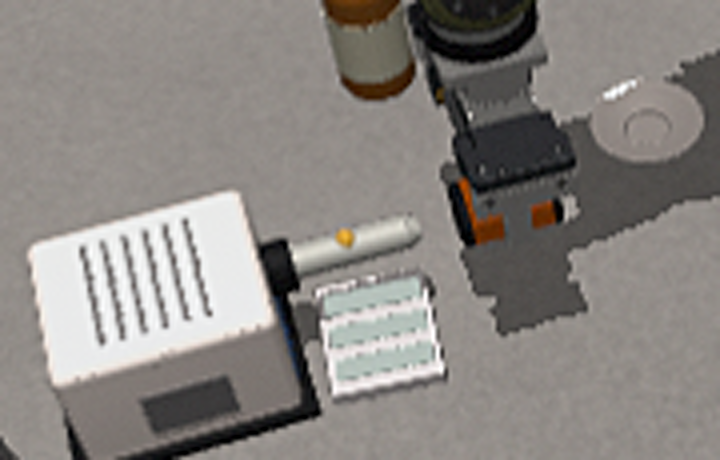

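```bash
python3 - <<'E'
from h import *
im,K,D,M=cam("wrist")
s=monitor.read_state();Rm=R.from_euler("xyz",s["eef_rot"]).as_matrix();t=s["eef_pos"]
q=lambda L:[(200+(x+.5)/4-.5,60+(y+.5)/4-.5) for x,y in L]
def axis(l,r):
    o,d=ray(K,D,M,q([l,r])); b=d.mean(0); return Rm.T@(o+b*((85-o[2])/b[2])-t)
print(axis((205,10),(432,10)),axis((211,220),(428,220)))
tip=(onz(K,D,M,q([(252,319),(388,319)]),85)-t)@Rm;print(tip)
m=(onz(K,D,M,q([(140,548),(518,548),(121,590),(541,590)]),85)-t)@Rm;print("mouth corners",m)
print("ball",Rm.T@(onz(K,D,M,[(278.3,10)],98)[0]-t))
hsv=cv2.cvtColor(im,cv2.COLOR_BGR2HSV)
o=cv2.inRange(hsv,(5,150,60),(18,255,255))
for y in (228,240,255,262): 
    xs=np.nonzero(o[y,215:350])[0]+215;print(y,xs.min(),xs.max(),(xs.min()+xs.max())/2)
E
```

```text
[ 9.65133055e+01  9.53612378e-02 -1.76812066e+01] [ 74.76520346   0.15834569 -17.70951415]
[[ 64.07698715  -7.3421636  -17.72359072]
 [ 64.06943745   7.71404399 -17.72327135]]
mouth corners [[ 38.06976158 -20.60992252 -17.75773375]
 [ 38.05915832  22.94152413 -17.75679533]
 [ 33.06855111 -22.99290493 -17.7642958 ]
 [ 33.05767144  25.78343894 -17.7632435 ]]
ball [113.75326332  -0.12741758 -30.65878166]
228 231 334 282.5
240 231 333 282.0
255 232 333 282.5
262 231 333 282.0
```

```bash
python3 -m jog '[[0.5,-0.11,0.03,0,0,0,20],[1,0,0,0,0,0,20],[1,0,0,0,0,0,20],[0.7,0,0,0,0,0,20],[0.4,0,0,0,0,0,20],[0.4,0,0,0,0,0,20],[0,0,0,0,0,0,20],[0,0,0,0,0,0,20]]' 40; python3 - <<'E'
from h import *
s=monitor.read_state();print(s["wrist_force"],s["moment"],s["eef_pos"])
im,K,D,M=cam("wrist"); crop(im,200,60,160,150,4,"pics/w5c.png")
E
```

```text
clock: 8.7
eef_pos: [547.4, -197.3, 66.1]
eef_rot: [3.142, 0.0, -0.398]
wrist_force: [-0.3, 0.3, -2.0]
finger_gap: 45.7
[-0.31662921  0.29579551 -1.96509733] [0.13039389 0.01724633 0.01026592] [ 547.37395631 -197.25674663   66.07178185]
```

View pics/w5c.png

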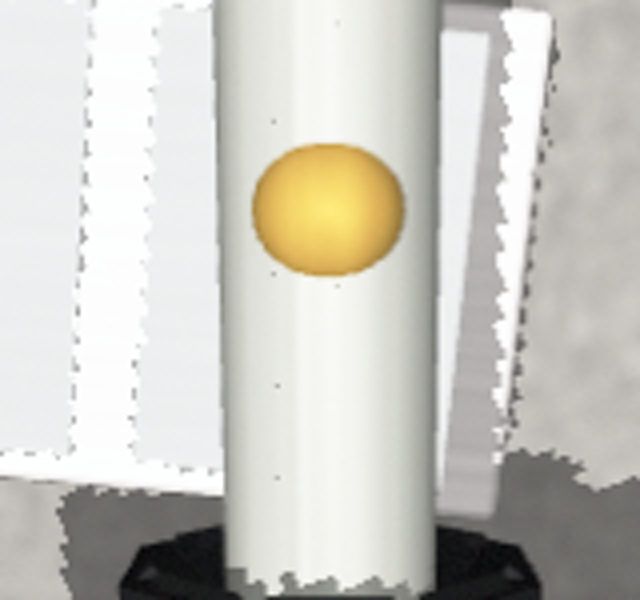

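Nose is in the mouth and centred at x≈330 in the crop, with no side force. Advancing.

```bash
python3 -m jog '[[0.5,0,0,0,0,0,20],[0.6,0,0,0,0,0,20],[0.6,0,0,0,0,0,20],[0.6,0,0,0,0,0,20],[0.3,0,0,0,0,0,20],[0,0,0,0,0,0,20]]' ; python3 - <<'E'
from h import *
s=monitor.read_state();print(s["wrist_force"],s["moment"])
im,K,D,M=cam("wrist"); crop(im,200,60,160,150,4,"pics/w6c.png")
E
```

```text
clock: 9.35
eef_pos: [571.7, -207.5, 66.0]
eef_rot: [3.142, 0.0, -0.398]
wrist_force: [0.3, 0.9, -1.6]
finger_gap: 45.7
[ 0.27462856  0.87330737 -1.58875601] [ 0.09818764  0.02214475 -0.03332738]
```

View pics/w6c.png

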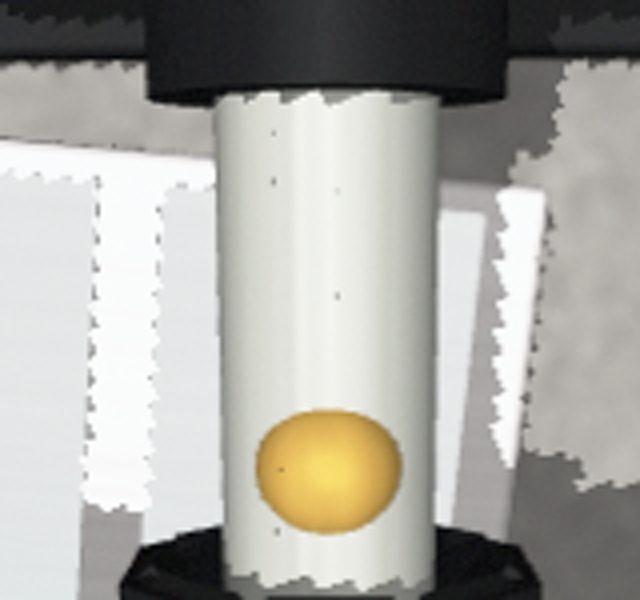

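```bash
python3 -m jog '[[0.5,0,0,0,0,0,20],[0.5,0,0,0,0,0,20],[0.5,0,0,0,0,0,20],[0.4,0,0,0,0,0,20],[0.2,0,0,0,0,0,20]]';python3 -m jog '[[0.4,0,0,0,0,0,20],[0.4,0,0,0,0,0,20],[0.4,0,0,0,0,0,20],[0.3,0,0,0,0,0,20]]';python3 -m jog '[[0.2,0,0,0,0,0,20],[0,0,0,0,0,0,20]]'
```

```text
clock: 9.9
eef_pos: [592.0, -216.0, 67.3]
eef_rot: [3.142, -0.002, -0.398]
wrist_force: [-2.2, 0.8, 6.2]
finger_gap: 45.5
clock: 10.3
eef_pos: [605.7, -221.8, 67.4]
eef_rot: [3.142, -0.002, -0.398]
wrist_force: [-2.5, 0.8, 7.3]
finger_gap: 45.4
clock: 10.5
eef_pos: [607.8, -222.7, 67.5]
eef_rot: [3.142, -0.003, -0.398]
wrist_force: [1.8, -0.4, 7.6]
finger_gap: 45.9
```

```bash
for i in 1 2; do python3 -m jog '[[0.2,0,0,0,0,0,20],[0,0,0,0,0,0,20]]'|sed -n '2p;4p'; python3 -m jog '[[0.1,0,0,0,0,0,20],[0,0,0,0,0,0,20]]'|sed -n '2p;4p'; done; python3 - <<'E'
from h import *
im,K,D,M=cam("wrist"); cv2.imwrite("pics/w7.png",im)
im,K,D,M=cam("scene"); crop(im,95,130,180,115,4,"pics/s7.png")
E
```

```text
eef_pos: [609.8, -223.5, 67.6]
wrist_force: [3.4, -1.6, 6.8]
eef_pos: [610.6, -223.9, 67.5]
wrist_force: [2.5, -0.7, 5.3]
eef_pos: [612.0, -224.5, 66.7]
wrist_force: [4.6, -2.1, 4.1]
eef_pos: [612.5, -224.6, 66.4]
wrist_force: [4.1, -1.8, 4.2]
```

View pics/w7.png

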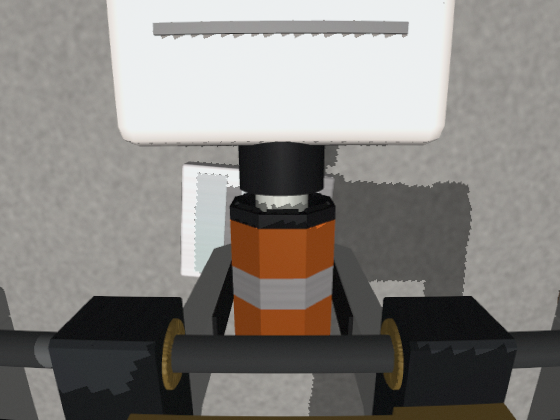

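View pics/s7.png

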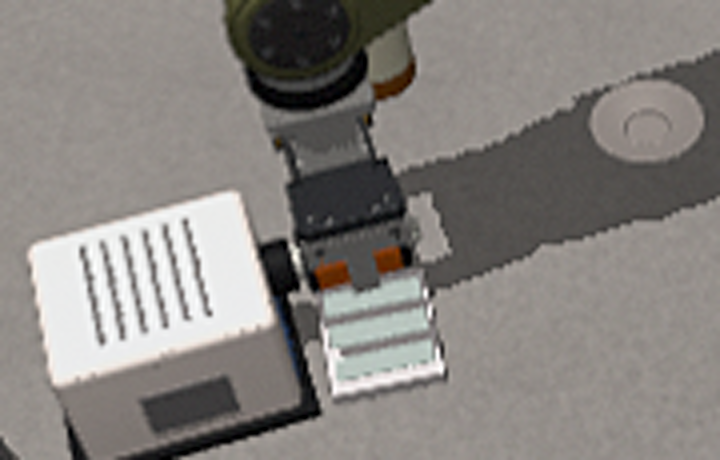

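The sleeve is pulled toward the lamp (+4.6 N along the rod) and has dropped back in height: the ball is entering the groove.

```bash
for i in 1 2 3; do python3 -m jog '[[0.1,0,0,0,0,0,20],[0,0,0,0,0,0,20]]'|sed -n '2p;4p'; done
```

```text
eef_pos: [613.0, -224.8, 66.0]
wrist_force: [4.6, -0.8, 2.5]
eef_pos: [613.6, -225.1, 65.6]
wrist_force: [2.7, -0.9, -0.4]
eef_pos: [614.4, -225.4, 65.5]
wrist_force: [0.6, -0.7, -2.2]
```

```bash
python3 -m jog '[[0.05,0,0,0,0,0,20],[0,0,0,0,0,0,20]]'|sed -n '2p;4p'; python3 -m jog '[[0,0,0,0,0,0,60],[0,0,0,0,0,0,75],[0,0,0,0,0,0,80],[0,0,0,0,0,0,80],[0,0,0,0,0,0,80]]'; python3 - <<'E'
from h import *
im,K,D,M=cam("wrist"); cv2.imwrite("pics/w8.png",im)
E
```

```text
eef_pos: [615.0, -225.7, 65.8]
wrist_force: [-0.5, -0.1, -2.3]
clock: 12.7
eef_pos: [615.3, -225.8, 66.2]
eef_rot: [-3.142, -0.0, -0.398]
wrist_force: [0.2, 0.3, -0.0]
finger_gap: 74.9
```

View pics/w8.png

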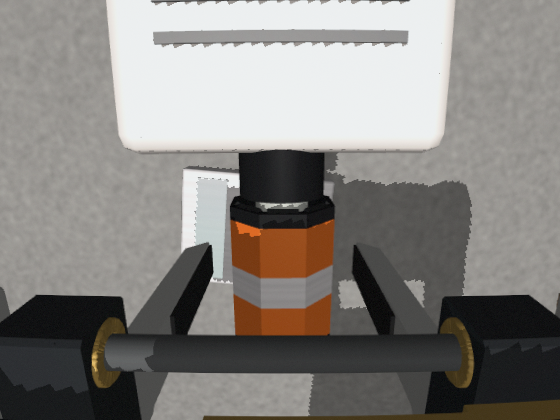

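```bash
python3 -m jog '[[0,0,-1,0,0,0,80],[0,0,-3,0,0,0,80],[0,0,-4,0,0,0,80],[0,0,-4,0,0,0,80],[-2,0,-2,0,0,0,80],[-1,0,-1,0,0,0,80],[0,0,0,0,0,0,80],[0,0,0,0,0,0,80]]'; python3 - <<'E'
from h import *
s=monitor.read_state();print(s["eef_pos"],s["eef_rot"])
im,K,D,M=cam("wrist"); cv2.imwrite("pics/w9.png",im); crop(im,220,60,130,150,4,"pics/w9c.png")
E
```

```text
clock: 13.55
eef_pos: [587.5, -214.1, 215.3]
eef_rot: [-3.142, 0.001, -0.398]
wrist_force: [0.5, 0.8, -0.7]
finger_gap: 75.0
[ 587.5020425  -214.1271774   215.29912625] [-3.14157150e+00  1.12537422e-03 -3.97725150e-01]
```

View pics/w9.png

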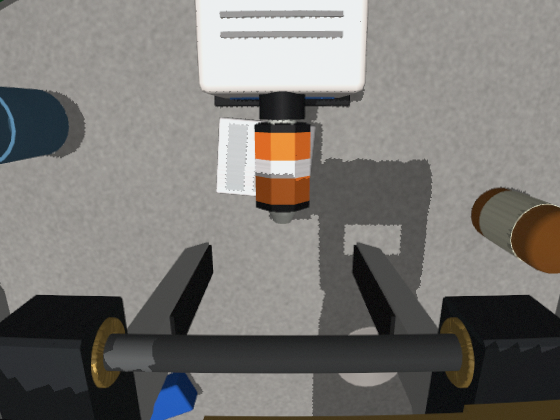

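View pics/w9c.png

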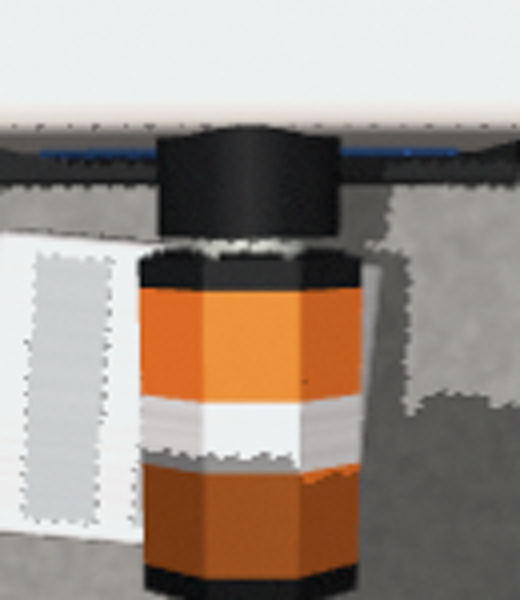

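```bash
python3 - <<'E'
from h import *
im,K,D,M=cam("wrist")
q=lambda L:[(220+(x+.5)/4-.5,60+(y+.5)/4-.5) for x,y in L]
u=np.array([.923,-.385]);h=np.array([616.7,-227.5])
for n,L in [("band",[(203,403),(300,403),(205,468),(300,470)]),("orange",[(203,290),(300,290),(205,570),(300,568)]),("ends",[(205,255),(302,255),(205,596),(300,596)])]:
    p=onz(K,D,M,q(L),108);c=p.mean(0);d=c[:2]-h
    print(n,c,"along",d@u,"side",d@np.array([-.385,-.923]),"len",np.linalg.norm(p[:2].mean(0)-p[2:].mean(0)))
E
```

```text
band [ 616.29109952 -227.92367986  108.        ] along -0.21429839865072692 side 0.5484831994310622 len 13.259393818147943
orange [ 616.92701159 -228.19117842  108.        ] along 0.4756353908363715 side 0.5505582164436544 len 55.98431237715004
ends [ 617.29681066 -228.55823366  108.        ] along 0.9582761962605719 side 0.7469775616448237 len 68.37298709475495
```

Sleeve centre is within 1 mm of home on the band measure and it is released. Now to the knob.

```bash
python3 -m jog '[[-0.6,-1.4,-0.5,0,0,0,100],[-1.2,-2.7,0,0,0,0,100],[-1.7,-3.8,0,0,0,0,100],[-1.7,-3.8,0,0,0,0,100],[-1.7,-3.8,0,0,0,0,100],[-1.7,-3.8,0,0,0,0,100],[-1.7,-3.8,0,0,0,0,100],[-1.7,-3.8,0,0,0,0,100]]' 30; python3 -m jog '[[-1.7,-3.8,0,0,0,0,100],[-1.7,-3.8,0,0,0,0,100],[-1.7,-3.8,0,0,0,0,100],[-1.3,-3,0,0,0,0,100],[-0.6,-1.4,0,0,0,0,100],[0,0,0,0,0,-0.08,100],[0,0,0,0,0,-0.14,100],[0,0,0,0,0,-0.14,100]]'; python3 -m jog '[[0,0,0,0,0,-0.14,100],[0,0,0,0,0,-0.14,100],[0,0,0,0,0,-0.14,100],[0,0,0,0,0,-0.14,100],[0,0,0,0,0,-0.14,100],[0,0,0,0,0,-0.14,100],[0,0,0,0,0,-0.07,100],[0,0,0,0,0,0,100]]';python3 - <<'E'
from h import *
s=monitor.read_state();print(s["eef_pos"],s["eef_rot"],s["joints"])
im,K,D,M=cam("wrist"); cv2.imwrite("pics/w10.png",im)
E
```

```text
clock: 14.45
eef_pos: [580.6, 82.9, 220.9]
eef_rot: [3.141, 0.001, -0.397]
wrist_force: [0.4, 0.0, 1.0]
finger_gap: 94.1
clock: 15.25
eef_pos: [577.6, 253.2, 220.8]
eef_rot: [3.141, 0.001, -0.032]
wrist_force: [-0.0, 0.5, 0.7]
finger_gap: 93.9
clock: 16.05
eef_pos: [577.7, 253.0, 220.9]
eef_rot: [-3.141, 0.0, 0.873]
wrist_force: [0.1, -0.3, 0.4]
finger_gap: 94.1
[577.67380312 252.97524938 220.94050043] [-3.14133845e+00  4.76752603e-04  8.73035508e-01] [ 3.54700864e-01  4.73220666e-01  1.24733002e+00 -1.55589818e-05
  1.42158204e+00  1.05246406e+00]
```

View pics/w10.png

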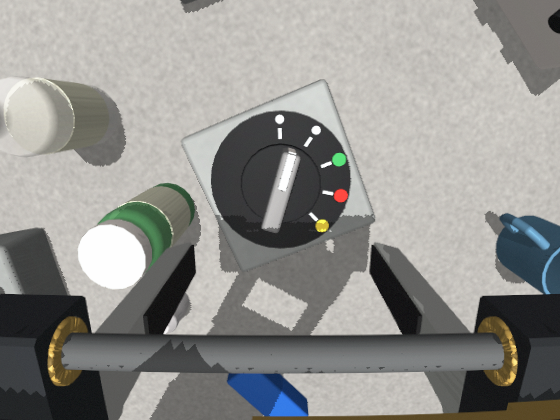

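View: dots white (279,119), (316,130), green (339,159), red (341,195), yellow (322,226); bar from (270,228) to the pointer end (294,153).

```bash
python3 - <<'E'
from h import *
im,K,D,M=cam("wrist"); crop(im,180,75,200,200,4,"pics/w10c.png")
d=onz(K,D,M,[(279,119),(316,130),(339,159),(341,195),(322,226)],55.5)
A=np.c_[2*d[:,:2],np.ones(5)];c=np.linalg.lstsq(A,(d[:,:2]**2).sum(1),rcond=None)[0];print("circle",c[:2],np.sqrt(c[2]+c[0]**2+c[1]**2))
b=onz(K,D,M,[(183,139),(324,80),(373,217),(243,271)],55)[:,:2];print("box",b.mean(0),[np.linalg.norm(b[i]-b[i-1]) for i in range(4)])
for p in d: print(np.linalg.norm(p[:2]-b.mean(0)),np.arctan2(*(p[:2]-b.mean(0))[::-1]))
E
```

```text
circle [581.97185871 259.89519677] 60.426096635359265
box [583.53883248 261.70927394] [np.float64(145.72746571750986), np.float64(142.45761753599413), np.float64(140.38617627852125), np.float64(144.19696899986553)]
58.05967219070868 0.8957580046382457
58.35445530658245 0.2651992145745831
59.575473416778486 -0.3437871378838363
60.91778338067654 -0.9408512721583874
62.164904855580865 -1.5425806290653261
```

View pics/w10c.png

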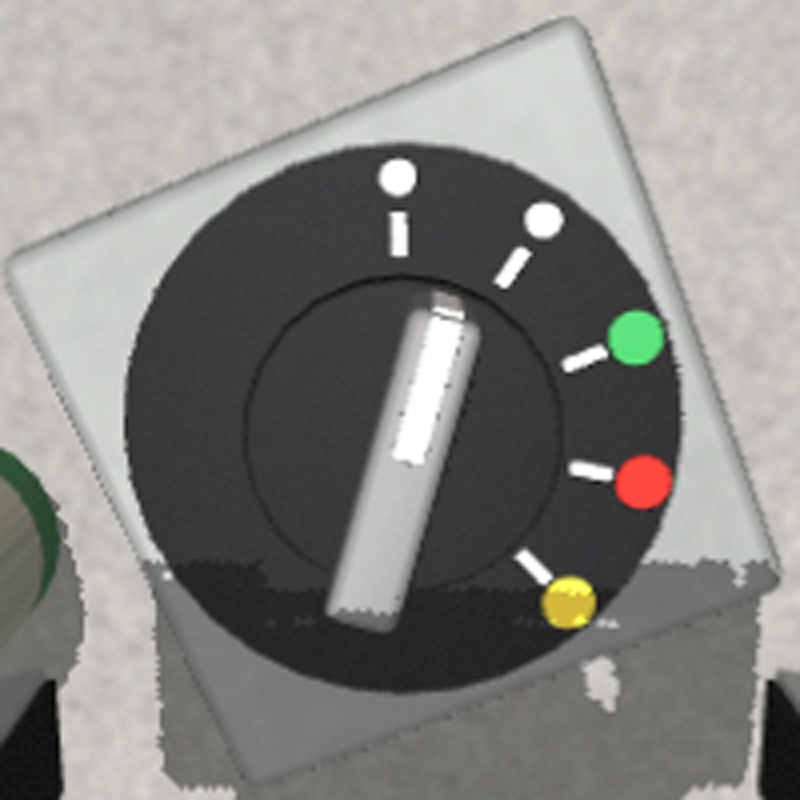

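```bash
python3 - <<'E'
from h import *
im,K,D,M=cam("wrist")
q=lambda L:[(180+(x+.5)/4-.5,75+(y+.5)/4-.5) for x,y in L]
b=onz(K,D,M,q([(410,312),(478,325),(330,610),(393,630)]),107);print(b)
a=b[:2].mean(0);e=b[2:].mean(0);v=a-e;print("mid",(a+e)/2,np.linalg.norm(v),np.arctan2(v[1],v[0]),"widths",np.linalg.norm(b[0]-b[1]))
w=onz(K,D,M,q([(448,315),(408,460)]),107);v=w[0]-w[1];print("mark",np.arctan2(v[1],v[0]))
disc=q([(402,275),(402,590),(245,433),(562,433)]);print(onz(K,D,M,disc,67))
dial=q([(400,143),(400,692),(125,425),(683,410)]);print(onz(K,D,M,dial,56))
E
```

```text
[[605.56663934 285.49724583 107.        ]
 [614.41062462 274.59566295 107.        ]
 [551.68917476 248.18656107 107.        ]
 [559.05190454 236.08118016 107.        ]]
mid [582.67958581 261.0901625  107.        ] 66.48684093977513 0.6067820089118269 widths 14.037826928789302
mark 0.6052422385642672
[[606.82774728 289.83614695  67.        ]
 [558.19305819 232.42779338  67.        ]
 [554.93658812 285.63875762  67.        ]
 [611.81677437 237.58797952  67.        ]]
[[625.4195978  312.59790244  56.        ]
 [538.00848011 209.48900732  56.        ]
 [531.63822994 305.19259992  56.        ]
 [637.33031722 220.73019582  56.        ]]
```

Bar yaw measures 0.606, knob centre (583,261.5), green dot yaw about -0.34. Bar mid, disc and dial centres agree to 1 mm. But the pointer sits about 0.27 past the first dot rather than on a dot. I'll descend part way and look again.

```bash
python3 -m jog '[[0,0,0,0,0,0.13,50],[0,0,0,0,0,0.137,50],[0.4,-0.2,1,0,0,0,50],[0.5,-0.3,3,0,0,0,50],[0,0,3,0,0,0,50],[0,0,2,0,0,0,50],[0,0,0,0,0,0,50],[0,0,0,0,0,0,50]]';python3 - <<'E'
from h import *
s=monitor.read_state();print(s["eef_pos"],s["eef_rot"])
im,K,D,M=cam("wrist"); cv2.imwrite("pics/w11.png",im)
E
```

```text
clock: 17.0
eef_pos: [582.5, 262.5, 131.4]
eef_rot: [-3.142, 0.0, 0.607]
wrist_force: [0.3, -0.5, 0.7]
finger_gap: 47.3
[582.48220588 262.52084381 131.38372135] [-3.14155012e+00  6.63312626e-05  6.07115016e-01]
```

View pics/w11.png

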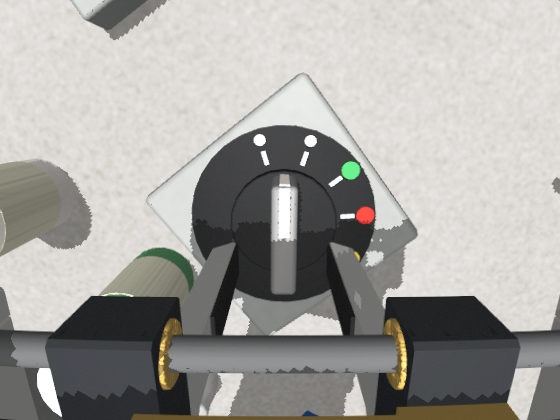

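View: bar upright at x=285 between the fingers, aligned. It points midway between the two white dots (260,140) and (311,141). Descending and gripping, then I'll judge the clicks by feel and by the dot.

```bash
python3 -m jog '[[0,0,2,0,0,0,50],[0,0,2,0,0,0,50],[0,0,1.2,0,0,0,50],[0,0,0.4,0,0,0,50],[0,0,0,0,0,0,15],[0,0,0,0,0,0,5],[0,0,0,0,0,0,5],[0,0,0,0,0,0,5]]' 20;python3 -m jog '[[0,0,0,0,0,0,5],[0,0,0,0,0,0,5]]';python3 -c "
from h import *
s=monitor.read_state();print(s['moment'],s['eef_rot'])"
```

```text
clock: 17.85
eef_pos: [582.6, 262.4, 75.8]
eef_rot: [3.141, -0.001, 0.605]
wrist_force: [0.4, -0.5, -1.0]
finger_gap: 18.7
clock: 18.05
eef_pos: [582.9, 262.0, 75.8]
eef_rot: [3.141, -0.001, 0.605]
wrist_force: [3.2, -4.1, 4.2]
finger_gap: 15.7
[-0.74436664 -0.48563602  0.05212984] [ 3.14068875e+00 -1.09934258e-03  6.05144901e-01]
```

```bash
cat > m.py <<'E'
from h import *
s=monitor.read_state();print("F",s['wrist_force'].round(1),"M",s['moment'].round(3),"yaw",s['eef_rot'][2].round(3),s['eef_pos'].round(1),s['finger_gap'].round(1))
E
python3 -m jog '[[0,0.05,0,0,0,0,5],[0,0,0,0,0,0,5]]' >/dev/null; python3 m.py
python3 -m jog '[[0,0,0,0,0,0.08,5],[0,0,0,0,0,0,5]]'>/dev/null; python3 m.py
python3 -m jog '[[0,0,0,0,0,0.08,5],[0,0,0,0,0,0,5]]'>/dev/null; python3 m.py
python3 -m jog '[[0,0,0,0,0,0.08,5],[0,0,0,0,0,0,5]]'>/dev/null; python3 m.py
```

```text
Traceback (most recent call last):
  File "m.py", line 2, in <module>
    s=monitor.read_state();print("F",s['wrist_force'].round(1),"M",s['moment'].round(3),"yaw",s['eef_rot'][2].round(3),s['eef_pos'].round(1),s['finger_gap'].round(1))
                                                                                                                                             ^^^^^^^^^^^^^^^^^^^^^
AttributeError: 'float' object has no attribute 'round'
Traceback (most recent call last):
  File "m.py", line 2, in <module>
    s=monitor.read_state();print("F",s['wrist_force'].round(1),"M",s['moment'].round(3),"yaw",s['eef_rot'][2].round(3),s['eef_pos'].round(1),s['finger_gap'].round(1))
                                                                                                                                             ^^^^^^^^^^^^^^^^^^^^^
AttributeError: 'float' object has no attribute 'round'
Traceback (most recent call last):
  File "m.py", line 2, in <module>
    s=monitor.read_state();print("F",s['wrist_force'].round(1),"M",s['moment'].round(3),"yaw",s['eef_rot'][2].round(3),s['eef_pos'].round(1),s['finger_gap'].round(1))
                                                                                                                                             ^^^^^^^^^^^^^^^^^^^^^
AttributeError: 'float' object has no attribute 'round'
Traceback (most recent call last):
  File "m.py", line 2, in <module>
    s=monitor.read_state();print("F",s['wrist_force'].round(1),"M",s['moment'].round(3),"yaw",s['eef_rot'][2].round(3),s['eef_pos'].round(1),s['finger_gap'].round(1))
                                                                                                                                             ^^^^^^^^^^^^^^^^^^^^^
AttributeError: 'float' object has no attribute 'round'
```

```bash
sed -i "s/s\['finger_gap'\].round(1)/s['finger_gap']/" m.py; python3 m.py
for i in 1 2 3 4; do python3 -m jog '[[0,0,0,0,0,0.06,5],[0,0,0,0,0,0,5]]'>/dev/null; python3 m.py; done
```

```text
F [ 1.8 -2.6  5.5] M [-0.57  -0.249 -0.05 ] yaw 0.362 [583.  261.9  75.8] 15.837119774372052
F [ 1.3 -3.3  5.6] M [-0.545 -0.247  0.011] yaw 0.303 [583.  261.9  75.8] 15.864249188660215
F [ 1.5 -3.7  4.9] M [-0.586 -0.231  0.033] yaw 0.243 [583.  261.9  75.7] 16.03570893599218
F [ 1.7 -3.3  6.4] M [-0.576 -0.218  0.062] yaw 0.183 [583.  261.8  75.8] 15.932465911329196
F [ 1.9 -3.7  5.8] M [-0.679 -0.243  0.123] yaw 0.123 [583.  261.8  75.8] 16.239167367863825
```

The moment crosses zero near yaw 0.30, so the second white dot is a click there and dots match clicks. Turning on to -0.34.

```bash
python3 -m jog '[[0,0,0,0,0,0.06,5],[0,0,0,0,0,0.06,5]]'>/dev/null; python3 m.py
python3 -m jog '[[0,0,0,0,0,0.06,5],[0,0,0,0,0,0.06,5]]'>/dev/null; python3 m.py
python3 -m jog '[[0,0,0,0,0,0.06,5],[0,0,0,0,0,0.06,5]]'>/dev/null; python3 m.py
python3 -m jog '[[0,0,0,0,0,0.06,5],[0,0,0,0,0,0.04,5],[0,0,0,0,0,0,5],[0,0,0,0,0,0,5]]'>/dev/null; python3 m.py
python3 -c "
from h import *
im,K,D,M=cam('wrist'); cv2.imwrite('pics/w12.png',im)"
```

```text
F [ 1.6 -4.5  6.8] M [-0.691 -0.249  0.036] yaw 0.003 [583.  261.7  75.7] 15.930496290215583
F [ 0.9 -4.4  6.3] M [-0.766 -0.233 -0.045] yaw -0.117 [583.  261.7  75.7] 15.73200416938405
F [ 1.1 -5.   6.2] M [-0.893 -0.205 -0.083] yaw -0.237 [583.  261.6  75.7] 15.817098496483988
F [ 0.5 -5.1  5.7] M [-0.895 -0.193  0.022] yaw -0.335 [583.  261.6  75.8] 15.815383762254283
```

View pics/w12.png

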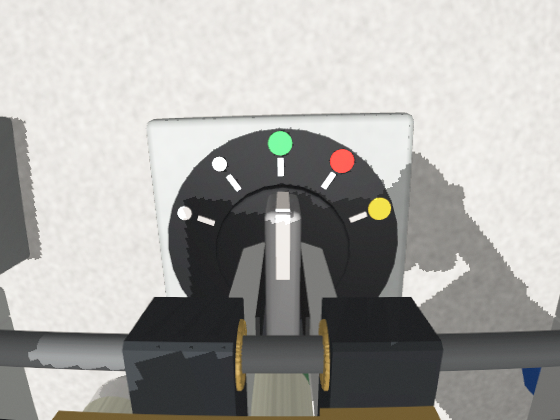

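Pointer (283,210) is under the green dot (280,143). Releasing and lifting.

```bash
python3 -m jog '[[0,0,0,0,0,0,30],[0,0,0,0,0,0,50],[0,0,0,0,0,0,50],[0,0,0,0,0,0,50],[0,0,-1,0,0,0,50],[0,0,-3,0,0,0,50],[0,0,-4,0,0,0,50],[0,0,-4,0,0,0,50]]'; python3 -m jog '[[0,0,-4,0,0,0,50],[0,0,-2,0,0,0,50],[0,0,0,0,0,0,50],[0,0,0,0,0,0,50]]'; python3 -c "
from h import *
im,K,D,M=cam('wrist'); cv2.imwrite('pics/w13.png',im)
im,K,D,M=cam('scene'); cv2.imwrite('pics/s13.png',im)"
```

```text
clock: 21.5
eef_pos: [582.4, 261.9, 197.2]
eef_rot: [3.142, 0.0, -0.335]
wrist_force: [0.8, -0.2, 0.1]
finger_gap: 46.9
clock: 21.9
eef_pos: [582.4, 261.9, 254.8]
eef_rot: [3.141, 0.0, -0.335]
wrist_force: [-0.4, -0.4, -0.3]
finger_gap: 46.7
```

View pics/w13.png

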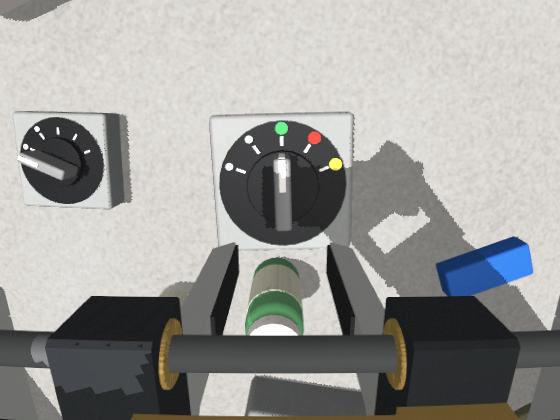

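View pics/s13.png

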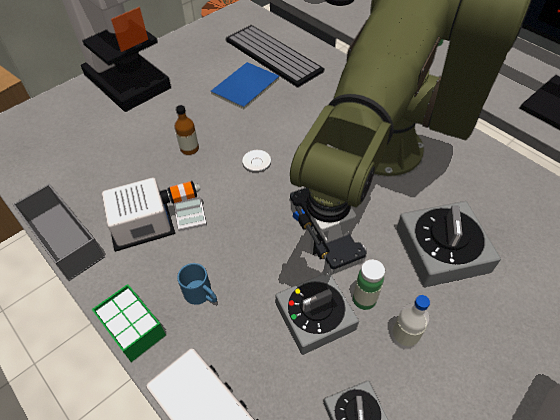

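```bash
python3 - <<'E'
from h import *
im,K,D,M=cam("wrist"); crop(im,205,105,160,150,5,"pics/w14c.png")
s=cv2.imread("pics/scene0.png");n=cv2.imread("pics/s13.png")
print({k:int(cv2.absdiff(s[y-12:y+12,x-12:x+12],n[y-12:y+12,x-12:x+12]).max(axis=2).__gt__(40).sum()) for k,(x,y) in dict(amber=(185,135),dish=(257,160),mug=(195,285),jar=(368,290),bottleb=(410,325),case=(312,220),tray=(190,215),obj=(360,253)).items()})
im,K,D,M=cam("side"); cv2.imwrite("pics/d14.png",im)
E
```

```text
{'amber': 0, 'dish': 0, 'mug': 0, 'jar': 0, 'bottleb': 0, 'case': 526, 'tray': 54, 'obj': 300}
```

View pics/w14c.png

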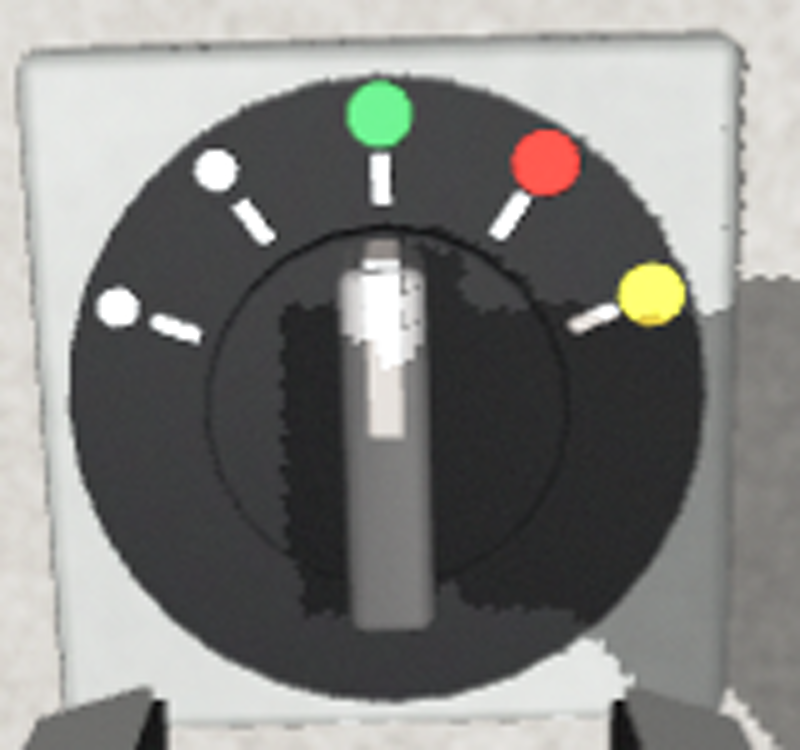

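View pics/d14.png

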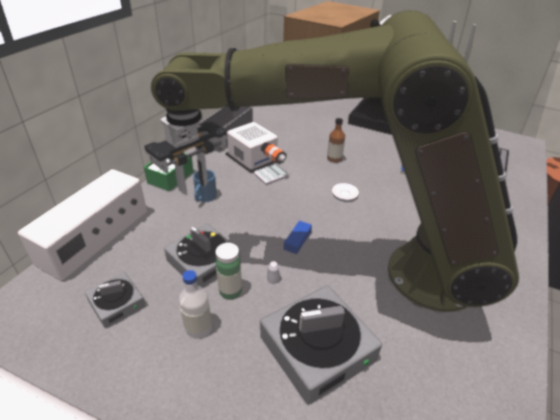

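Pointer is at green (bar at x≈383 vs dot 380 in the crop). The side view shows the case at (298,236), objective at (273,271) and tray at (270,173), where they started. The scene-view differences are gripper occlusion and the sleeve's shadow. Handing in.

```bash
python3 -c "
from cell import order; print(order.sign_off())"
```

```text
the job is handed in; nothing more can be done
None
```

The sleeve is home on the guide rod, and the selector then went to the green dot. I handed the job in at about 22 s, with the gripper open and well clear of everything.

- **Sleeve:** I felt the ball load, then the pull into the groove, then near zero force along the rod. I then let go. From above, the aluminium band measured about 0.2 mm from the ball's position. The black ends gave 1.0 mm, a rougher figure, and a small gap to the collar was visible.
- **Knob:** I turned it from its start at yaw 0.61 to -0.335, where the turning moment was about zero, then released it. The last picture shows the pointer in line with the green dot.
- **What disagreed:** the task said the knob would start at 0 or 0.6, but the pointer stood about midway between the two white dots. The zero in turning moment near the second white dot showed that the dots match the clicks, so I worked from the dots.
- **Other things on the table:** five bystanders showed no change in the scene view. Case, objective and tray did differ there, which I put down to the gripper blocking the view and the sleeve's shadow. In the side view those three stood where they started.

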